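# Grade turned wooden balls on the sloping board

### The job

Take the wooden scoop that holds the two turned balls by its crossbar and tip them out onto the high end of the sloping sorting board, so that they roll down into its lanes by size: the big ball to the low end of the narrow lane, the small one under the slanting gate to the low end of the wide lane. Do not handle the balls with the fingers. Then stand the scoop upright on the bench again and let go.

Things in the scene. Friction and masses are not known exactly. Their poses are not given: they have to be found in the camera images.
- scoop: Loose wooden scoop with the balls, 116 (x) x 90 (y), walls 46 high, 0.22 kg; its twin holds dowels. Origin: centre of underside, z up. Open lip at -x, edge at x -58, z 29; floor falls 12 deg from there to the back, z 6: stays full when level, empties tipped 40 deg lip-down. Crossbar along y above it, centre (0, 0, 108), 16 thick (x), 20 high, 90 long: grip with fingers closing along x.
- sorter: Fixed wooden board, 350 (x) x 230 (y). Origin: centre of underside, z up. Climbs 14 deg to its +x: floor z = 71 + 0.249 x (mm). Side rails 45 high. Lanes end at the low stop x -165: wide lane y -25 to 105, narrow lane y -105 to -35. Slanting gate from (35, 107) to (-65, -30), 30 to 72 above floor: the small ball passes under, the big one is led along it, through a gap, to the narrow lane.
- mouth (a point): Tipping point in the sorter's frame (125, 40, 152), axes as the sorter's: over the middle of the wide lane's open top (x 60 to 165, y -25 to 105), 50 above its floor, just above the rails. Bring the scoop's lip here, pointing to the sorter's -x (downhill), and tip. The narrow lane is roofed beside it.
- big: Big turned wooden ball, diameter 46, about 42 g, starting in the scoop. Origin: its centre.
- small: Small turned wooden ball, diameter 26, about 10 g, starting in the scoop beside the big one. Origin: its centre.
Things that resemble listed ones, but are neither listed nor needed, are in the scene too. What is shaped like the scoop but pink is not meant. Leave any green look-alike of the big alone.

How it is judged:
By the outcome, as a careful person would: the job done as asked, in the order asked, and still so for the second after the job is handed in, with the robot touching nothing.
It also fails if it takes over 64 s, if anything falls off the work surface, if the arm or the gripper's body presses on something with over 40 N, if the wrist force passes 120 N, or if a joint passes its speed limit or range.

### The arm

A 6-joint arm with a two-finger parallel gripper is mounted at the origin on the work surface. World frame = base frame: x ahead of the robot, y to its left, z up, the work surface at z = 0. Lengths are in m, angles in rad, forces in N, time in s.
With the tool pointing down it reaches from about 0.25 to 0.8 m from the base axis. Payload 8.5 kg.
Tool frame: the origin (TCP) lies at the very end of the fingers, on their centre line; the grasp point (between the pads) lies 19 mm behind it; z points along the fingers, y is the line along which they close (so a half turn about z gives the same grasp; the last joint's range is limited). The gripper opens to 85 mm and grips with 20 to 120 N. Pads are 22 mm wide; open, the fingers measure 114 mm over their backs; the gripper's body (76 mm by 85 mm) begins 54 mm behind the grasp point. The pads swing forward as they close: fully open they stand 13 mm farther back than shut.
Start: joints at [1.343, 0.238, -0.013, 1.319, 0, 1.571], TCP at [0.119, 0.511, 0.231] pointing down, gripper open.
Joint ranges: [-2.66, 2.66], [-1.03, 1.9], [-1.14, 1.46], [-1.82, 2.27], [-1.45, 1.34], [-3.14, 3.14]. Speed limits (rad/s): [2.22, 2.22, 2.79, 3.14, 3.14, 3.14].

### API

Orientations are given as a rotation vector (axis times angle).
In Python, from bench import robot gives the robot as it stands.
- The arm moves only by the tool play_rows, never from a script. Its argument "targets" is a list of rows, each a list of 5 numbers: the shift along the world's x, y, z in units of 150 mm (1.0 is 150 mm), then the turn about the world's z in units of 60 degrees (1.0 is 60 degrees), then the opening, from 0 (shut) to 1 (fully open). In form: [[dx, dy, dz, spin, jaw], ...]. A call has 1 to 8 rows; each row is the pose to reach, as a shift and turn from the pose commanded when the call began; what a row does not reach only later rows make up. A row lasts 1/8 s, in which the tool goes at most 62.5 mm and 10.7 degrees, less where a joint would pass 70% of its speed; a pose out of reach is approached as far as the arm can. A call with a number of a shift or a turn outside -1 to 1 is refused whole. A call with a gripper value outside its range is refused whole. The fingers move at their own pace and stop on an object; "newtons" is the grip in N (left out, the last holds). Time passes only in rows, so rows that repeat a pose let the fingers close. It gives the time, the measured TCP pose, the force, the opening and the grip force at its end, in the units of the state.
- robot.get_obs(): the state, without advancing time (a new reading comes with each control period).
- robot.capture(name): name is "scene" or "top"; returns the picture (384x512x3 uint8, blue, green, red); there is no depth.
- robot.camera_info(name): a dict with "fov_y" (degrees; the focal length in pixels is half the picture's height over the tangent of half this angle, whatever the lens; pixels are square), "cx", "cy" (the principal point, pixels), "D" ([k1, k2, p1, p2, k3] as OpenCV has them; the pictures are not rectified), "R" (3x3) and "t" (3): a world point X has camera coordinates R X + t. Camera axes: x right, y down, z forward; pixel columns grow to the right and rows downward; lengths in m; the calibration is good to about 2 mm. A picture is of the moment at which its call begins. camera_info takes no time and is no camera call.
- robot.close_job(): hands the job in; it is judged then, once.
The state is a dict: "clock": time; "joint_positions": joint angles; "joint_velocities": joint speeds; "joint_efforts": joint torques, N m; "eef_pos": TCP position; "tool_rot": TCP orientation; "ft_force": force on the tool from outside, world axes, zero at the start; "moment": the same for the moment, N m; "grip_width": finger opening in m; "gripper_force": force on a finger pad.
Only numpy, scipy, OpenCV 4.12 (cv2) and the standard library are available. Lean on these libraries where they do the work, as an engineer would, in place of code of your own. Each camera call takes 0.05 s, during which the arm holds its last target. There are 200 camera calls.

## Working session

There is one attempt and no reset: what is moved stays moved. The work goes in short steps, Python scripts to look and compute and a tool call to move; the robot and the scene stay as the last step left them, time stands still between calls to the robot, and variables do not carry over. Pictures are saved under pics/ and viewed, at most 10 in all, crops included, and the job is handed in when it is done.

Besides the shell and the picture viewer there is one more tool, called after "Request:" as name(argument=value, ...) on one line, values as JSON. play_rows: Moves the arm, as the interface text tells. Its arguments: {"type":"object","properties":{"targets":{"type":"array"},"newtons":{"type":"number"}},"required":["targets"]}

```bash
ls; mkdir -p pics
cat > h.py <<'E'
import numpy as np, cv2
from bench import robot
def cam(n):
    c=robot.camera_info(n); f=192/np.tan(np.radians(c["fov_y"])/2)
    return np.array([[f,0,c["cx"]],[0,f,c["cy"]],[0,0,1]]),np.array(c["D"],float),np.array(c["R"]),np.array(c["t"])
def ray(n,px):
    K,D,R,t=cam(n); u=cv2.undistortPoints(np.array(px,float).reshape(-1,1,2),K,D).reshape(-1,2)
    return -R.T@t, np.c_[u,np.ones(len(u))]@R
def onz(n,px,z):
    o,d=ray(n,px); return o+d*((z-o[2])/d[:,2])[:,None]
def proj(n,X):
    K,D,R,t=cam(n); return cv2.projectPoints(np.array(X,float).reshape(-1,3),cv2.Rodrigues(R)[0],t,K,D)[0].reshape(-1,2)
def snap(n,name): 
    im=robot.capture(n); cv2.imwrite(f"pics/{name}.png",im); return im
E
python3 - <<'E'
from h import *
a=snap("scene","s0");b=snap("top","t0")
for n in("scene","top"):
    o,_=ray(n,[[256,192]]);print(n,o.round(3))
o=robot.get_obs();print({k:np.round(v,3) for k,v in o.items()})
E
```

```text
pics
scene [0.836 0.594 1.111]
top [0.407 0.061 1.062]
{'clock': np.float64(0.1), 'joint_positions': array([ 1.343,  0.239, -0.014,  1.319, -0.   ,  1.571]), 'joint_velocities': array([-0.   , -0.003, -0.   , -0.   ,  0.   ,  0.001]), 'joint_efforts': array([ 2.0000e-03, -5.3972e+01,  3.4700e+01,  1.3000e-02,  0.0000e+00,
        0.0000e+00]), 'eef_pos': array([0.118, 0.511, 0.231]), 'tool_rot': array([-3.570e-01, -3.121e+00,  2.000e-03]), 'ft_force': array([ 0.706, -0.411,  0.089]), 'moment': array([ 0.   , -0.02 ,  0.071]), 'gripper_force': np.float64(0.0), 'grip_width': np.float64(0.086)}
```

View pics/s0.png

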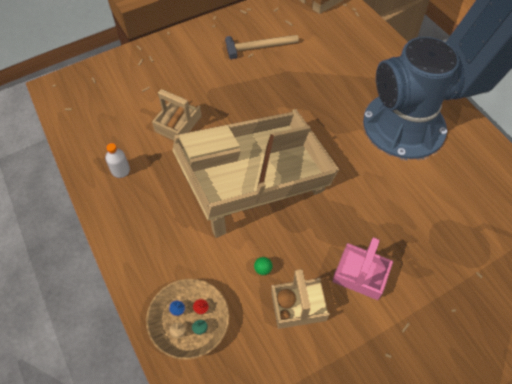

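View pics/t0.png

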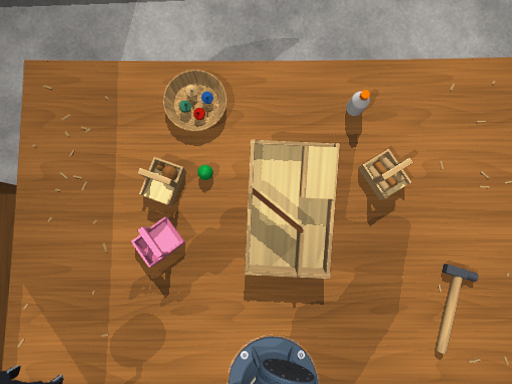

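Run:
```python
import cv2,numpy as np
a=cv2.imread("pics/t0.png");b=cv2.imread("pics/s0.png")
r=lambda i,x,y,w,h,s:cv2.resize(i[y:y+h,x:x+w],None,fx=s,fy=s,interpolation=cv2.INTER_CUBIC)
# twin+scoop crops, sorter
c1=r(a,130,145,66,66,4);c2=r(a,352,140,66,66,4);c3=r(b,262,262,66,66,4)
bot=r(a,236,130,112,156,2);bot=cv2.copyMakeBorder(bot,0,0,0,0,0)
bt2=r(b,165,100,180,135,2)
W=np.zeros((600,792,3),np.uint8);W[:264,:264]=c1;W[:264,264:528]=c2;W[:264,528:792]=c3
W[270:270+312,:224]=bot;W[270:540,230:590]=bt2
cv2.imwrite("pics/crop.png",W)
```

```text
(no output)
```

View pics/crop.png

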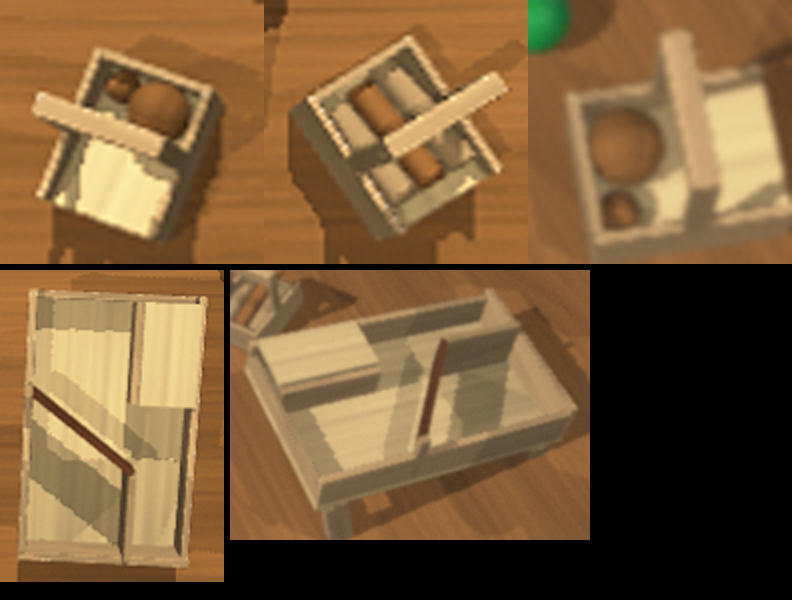

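Run:
```python
from h import *
c=lambda L,s,ox,oy:np.array(L,float)/s+[ox-.5+.5/s,oy-.5+.5/s]
bar=c([[38,102],[165,141]],4,130,145); P=onz("top",bar,.118); print("bar top",P.round(4),P.mean(0).round(4),np.linalg.norm(P[0]-P[1]))
d=P[0]-P[1]; print("yaw",np.degrees(np.arctan2(-d[0],d[1])))
w=c([[98,48],[220,95],[165,240],[38,196]],4,130,145);W=onz("top",w,.046);print("walls",W.round(4),W.mean(0).round(4))
for i,j in((0,3),(1,2)):
    d=W[i]-W[j];print(np.degrees(np.arctan2(d[1],d[0])),np.linalg.norm(d))
s=c([[32,20],[206,27],[187,297],[18,287]],2,236,130)
S=np.r_[onz("top",s[:2],.1596),onz("top",s[2:],.0724)];print("sorter",S.round(4),S.mean(0).round(4))
for i,j in((0,3),(1,2)):
    d=S[i]-S[j];print(np.degrees(np.arctan2(d[1],d[0])),np.linalg.norm(d[:2]))
print(np.linalg.norm(S[0]-S[1]),np.linalg.norm(S[2]-S[3]))
# bar top in scene: crop3 offset 262,262
print("scene bar pred",((proj("scene",P)-[262,262])*4).round(0))
print("scene sorter pred",((proj("scene",S)-[165,100])*2+[230,270]).round(0))
print(robot.get_obs()["clock"])
```

```text
bar top [[0.5829 0.3566 0.118 ]
 [0.5562 0.272  0.118 ]] [0.5696 0.3143 0.118 ] 0.08881907163250834
yaw -17.527057865602693
walls [[0.6356 0.3373 0.046 ]
 [0.6008 0.2492 0.046 ]
 [0.4964 0.2867 0.046 ]
 [0.5284 0.3773 0.046 ]] [0.5653 0.3126 0.046 ]
-20.454429541781632 0.11440765432778585
-19.748390117382254 0.11097366780495736
sorter [[ 0.6532  0.056   0.1596]
 [ 0.6422 -0.1679  0.1596]
 [ 0.2916 -0.1513  0.0724]
 [ 0.306   0.0771  0.0724]] [ 0.4732 -0.0465  0.116 ]
-3.468190515757912 0.347813456952012
-2.7115914829932413 0.35105211195081837
0.22425828093222203 0.22887888140923146
scene bar pred [[177. 180.]
 [137.  27.]]
scene sorter pred [[322. 478.]
 [251. 339.]
 [492. 290.]
 [576. 411.]]
0.1
```

Request:
play_rows(targets=[[0.2,-0.09,0,-0.11,1],[0.4,-0.18,0,-0.22,1],[0.6,-0.27,0,-0.33,1],[0.8,-0.35,0,-0.44,1],[1,-0.44,0,-0.54,1]], newtons=60)

```text
clock: 0.72
eef_pos: [0.2694, 0.4448, 0.231]
tool_rot: [-1.219, -2.895, 0.001]
ft_force: [0.6, 0.7, 0.5]
grip_width: 0.0856
gripper_force: 0.0
```

Request:
play_rows(targets=[[0.2,-0.09,0,-0.11,1],[0.4,-0.18,0,-0.22,1],[0.6,-0.27,0,-0.33,1],[0.8,-0.35,0,-0.44,1],[1,-0.44,0,-0.54,1]])

```text
clock: 1.35
eef_pos: [0.4194, 0.3788, 0.2309]
tool_rot: [-1.978, -2.44, 0.001]
ft_force: [0.2, -0.5, 0.7]
grip_width: 0.0854
gripper_force: 0.0
```

Request:
play_rows(targets=[[0.2,-0.09,0,-0.11,1],[0.4,-0.18,0,-0.22,1],[0.6,-0.27,0,-0.33,1],[0.8,-0.35,0,-0.44,1],[0.99,-0.44,0,-0.53,1],[0.99,-0.44,0,-0.53,1]])

```text
clock: 2.1
eef_pos: [0.5685, 0.3122, 0.2301]
tool_rot: [2.571, 1.806, -0.002]
ft_force: [-1.0, 0.0, -0.3]
grip_width: 0.0852
gripper_force: 0.0
```

Run:
```python
from h import *
from scipy.spatial.transform import Rotation as R
a=snap("scene","s1");o=robot.get_obs();y=R.from_rotvec(o["tool_rot"]).as_matrix()
print(o["eef_pos"].round(4),np.degrees(np.arctan2(y[1,1],y[0,1])),o["joint_positions"].round(2),o["clock"])
c=lambda i,x,y:cv2.resize(i[y:y+130,x:x+190],None,fx=3,fy=3,interpolation=cv2.INTER_CUBIC)
cv2.imwrite("pics/s1c.png",c(a,200,210))
```

```text
[0.5674 0.3128 0.2304] -19.688464176896918 [0.5  0.46 0.31 1.43 0.   2.42] 2.15
```

View pics/s1c.png

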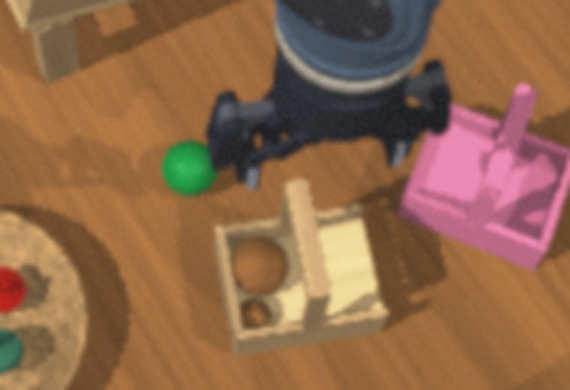

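The balls' scoop is at scene (300, 295), the gripper is over its bar with the fingers in line, and the green and pink things are clear. I go down and grip.

Request:
play_rows(targets=[[0,0,-0.2,0,1],[0,0,-0.4,0,1],[0,0,-0.6,0,1],[0,0,-0.75,0,1],[0,0,-0.87,0,1],[0,0,-0.94,0,1],[0,0,-0.94,0,1]])

```text
clock: 3.02
eef_pos: [0.5662, 0.3135, 0.0899]
tool_rot: [-2.567, -1.811, 0.002]
ft_force: [-0.9, -1.1, 0.2]
grip_width: 0.0855
gripper_force: 0.0
```

Request:
play_rows(targets=[[0,0,0,0,0.6],[0,0,0,0,0.35],[0,0,0,0,0.2],[0,0,0,0,0],[0,0,0,0,0],[0,0,0,0,0]])

```text
clock: 3.78
eef_pos: [0.5671, 0.3134, 0.0905]
tool_rot: [-2.568, -1.81, -0.0]
ft_force: [-1.7, 0.2, 2.8]
grip_width: 0.0151
gripper_force: 59.9
```

Request:
play_rows(targets=[[0,0,0.02,0,0],[0,0,0.1,0,0],[0,0,0.2,0,0],[0,0,0.35,0,0],[0,0,0.5,0,0],[0,0,0.65,0,0],[0,0,0.8,0,0],[0,0,0.9,0,0]])

```text
clock: 4.78
eef_pos: [0.5674, 0.3136, 0.2274]
tool_rot: [2.568, 1.81, 0.003]
ft_force: [-0.0, -0.1, -2.8]
grip_width: 0.0149
gripper_force: 58.9
```

Run:
```python
from h import *
a=snap("scene","s2");b=snap("top","t2")
c=lambda i,x,y:cv2.resize(i[y:y+150,x:x+190],None,fx=2,fy=2,interpolation=cv2.INTER_CUBIC)
cv2.imwrite("pics/c2.png",np.hstack([c(a,200,190),c(b,80,120)]))
o=robot.get_obs();print(o["eef_pos"],o["grip_width"],o["ft_force"],o["moment"],o["gripper_force"])
```

```text
[0.56776761 0.31380698 0.22754936] 0.014867801069238643 [ 0.45232405 -0.6025407  -4.39272716] [ 0.01141633  0.00410356 -0.01257319] 58.917396068573
```

View pics/c2.png

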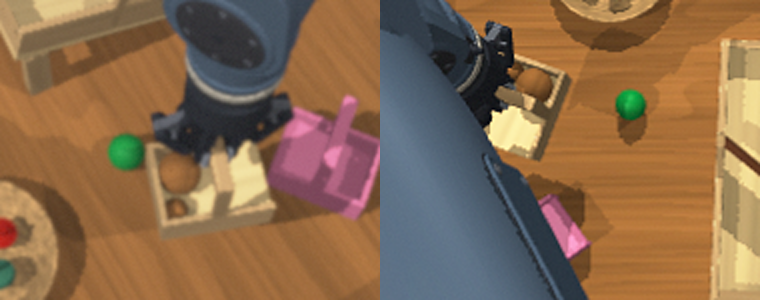

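The scoop hangs level in the grip with both balls in it (scene crop (180,175) and (178,207)). I carry it to the high end of the board.

Request:
play_rows(targets=[[0,-0.04,0.08,0.02,0],[0,-0.13,0.2,0.04,0],[0.02,-0.26,0.3,0.06,0],[0.04,-0.4,0.38,0.08,0],[0.06,-0.55,0.42,0.1,0],[0.08,-0.7,0.43,0.12,0],[0.09,-0.85,0.43,0.13,0],[0.1,-1.0,0.43,0.14,0]])

```text
clock: 5.88
eef_pos: [0.5817, 0.1622, 0.2895]
tool_rot: [-2.427, -1.994, 0.002]
ft_force: [0.6, 0.1, -2.8]
grip_width: 0.015
gripper_force: 58.9
```

Request:
play_rows(targets=[[0.01,-0.15,0,0.02,0],[0.02,-0.3,0,0.04,0],[0.04,-0.45,0,0.06,0],[0.05,-0.6,0,0.08,0],[0.06,-0.74,0,0.1,0],[0.07,-0.86,0,0.12,0],[0.08,-0.95,0,0.13,0],[0.09,-1.0,0,0.14,0]])

```text
clock: 6.88
eef_pos: [0.5955, 0.0126, 0.2897]
tool_rot: [-2.276, -2.165, 0.001]
ft_force: [-0.0, -0.3, -3.4]
grip_width: 0.015
gripper_force: 58.9
```

Request:
play_rows(targets=[[0,-0.08,0,0,0],[0,-0.15,0,0,0],[0,-0.18,0,0,0],[0,-0.18,0,0,0]])

```text
clock: 7.38
eef_pos: [0.5955, -0.0138, 0.2898]
tool_rot: [-2.276, -2.165, 0.0]
ft_force: [0.1, -0.9, -2.3]
grip_width: 0.0152
gripper_force: 58.9
```

Run:
```python
from h import *
from scipy.spatial.transform import Rotation as R
a=snap("scene","s3");o=robot.get_obs();y=R.from_rotvec(o["tool_rot"]).as_matrix()
print(o["eef_pos"].round(4),np.degrees(np.arctan2(y[1,1],y[0,1])),o["joint_positions"].round(2),o["clock"],o["grip_width"])
c=lambda i,x,y:cv2.resize(i[y:y+150,x:x+200],None,fx=4,fy=4,interpolation=cv2.INTER_CUBIC)
cv2.imwrite("pics/c3.png",c(a,140,90))
```

```text
[ 0.5955 -0.0136  0.2898] -2.8608484551005473 [-0.02  0.35  0.3   1.52  0.    1.6 ] 7.425 0.01490838638791074
```

View pics/c3.png

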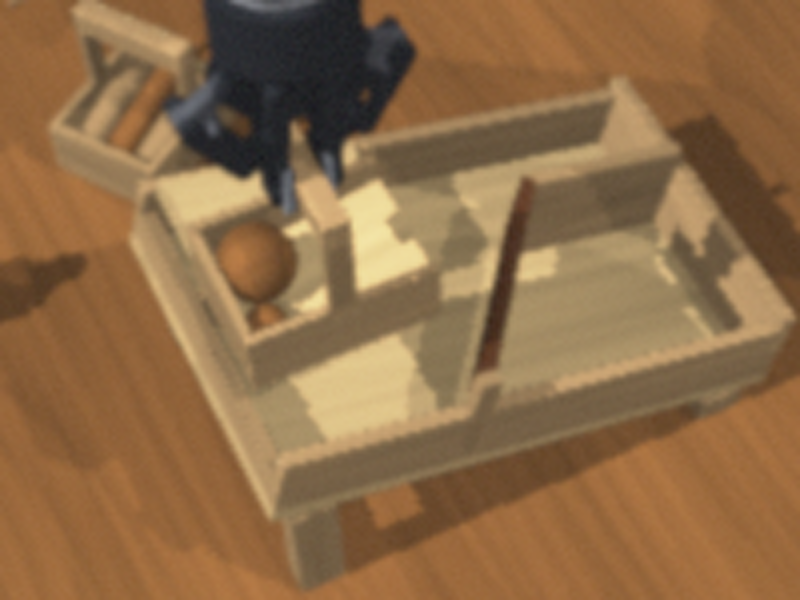

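The picture shows the scoop level over the wide lane's high end: back edge (200,235)–(260,380) over the end wall, lip (435,270) over the lane, both balls in. The tool cannot tilt, so I lower the scoop's back onto the end wall. I then roll the scoop about the wall's edge with a light grip.

Request:
play_rows(targets=[[0,0,-0.06,0,0],[0,0,-0.12,0,0],[0,0,-0.17,0,0],[0,0,-0.2,0,0],[0,0,-0.22,0,0],[0,0,-0.22,0,0]])

```text
clock: 8.18
eef_pos: [0.5955, -0.0136, 0.2567]
tool_rot: [-2.276, -2.165, 0.0]
ft_force: [-0.1, 0.5, -2.7]
grip_width: 0.0146
gripper_force: 58.9
```

Request:
play_rows(targets=[[0,0,-0.02,0,0],[0,0,-0.03,0,0],[0,0,-0.03,0,0]], newtons=30)

```text
clock: 8.55
eef_pos: [0.5955, -0.0136, 0.2522]
tool_rot: [-2.276, -2.165, 0.0]
ft_force: [0.5, 0.0, -3.6]
grip_width: 0.015
gripper_force: 58.9
```

Run:
```python
from bench import robot
o=robot.get_obs();print(o["eef_pos"],o["grip_width"],o["ft_force"],o["moment"],o["gripper_force"])
```

```text
[ 0.59546596 -0.01360426  0.25217061] 0.014956324146086806 [ 0.50324112  0.02590253 -3.56869625] [ 0.03636886  0.0649701  -0.00256245] 58.934728503227234
```

Request:
play_rows(targets=[[0,0,-0.015,0,0],[0,0,-0.03,0,0],[0,0,-0.03,0,0]], newtons=20)

```text
clock: 8.93
eef_pos: [0.5954, -0.0136, 0.2475]
tool_rot: [-2.276, -2.165, 0.001]
ft_force: [-0.1, -0.1, -2.8]
grip_width: 0.0153
gripper_force: 58.9
```

Request:
play_rows(targets=[[0,0,-0.015,0,0],[0,0,-0.03,0,0],[0,0,-0.03,0,0]], newtons=20)

```text
clock: 9.3
eef_pos: [0.5954, -0.0136, 0.243]
tool_rot: [-2.276, -2.165, 0.001]
ft_force: [0.5, 0.5, -3.2]
grip_width: 0.0146
gripper_force: 58.9
```

Request:
play_rows(targets=[[0,0,-0.015,0,0],[0,0,-0.03,0,0],[0,0,-0.03,0,0]])

```text
clock: 9.68
eef_pos: [0.5954, -0.0136, 0.2386]
tool_rot: [-2.276, -2.165, 0.001]
ft_force: [0.3, -0.3, -4.0]
grip_width: 0.0154
gripper_force: 58.9
```

Request:
play_rows(targets=[[0,0,-0.015,0,0],[0,0,-0.03,0,0],[0,0,-0.03,0,0]])

```text
clock: 10.05
eef_pos: [0.5954, -0.0136, 0.234]
tool_rot: [-2.276, -2.165, 0.001]
ft_force: [0.2, -0.1, -2.6]
grip_width: 0.0146
gripper_force: 58.9
```

Run:
```python
from h import *
a=snap("scene","s4");o=robot.get_obs()
print(o["eef_pos"].round(4),o["ft_force"],o["moment"])
c=lambda i,x,y:cv2.resize(i[y:y+110,x:x+130],None,fx=5,fy=5,interpolation=cv2.INTER_CUBIC)
cv2.imwrite("pics/c4.png",c(a,160,120))
```

```text
[ 0.5955 -0.0136  0.2342] [ 0.27593321 -0.49499602 -3.77124164] [-0.01082138  0.04324935 -0.01773666]
```

View pics/c4.png

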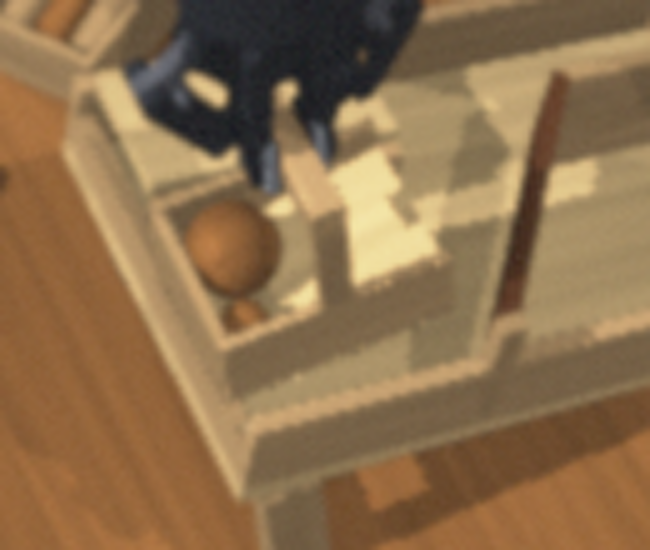

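Run:
```python
from h import *
c,s=np.cos(np.radians(-3.1)),np.sin(np.radians(-3.1))
def w(x,y,z): return [.4732+x*c-y*s,-.0465+x*s+y*c,z]
def q(X): return ((proj("scene",X)-[160,120])*5+2).round(0).tolist()
print("scoop back bottom near/far, top near/far",q([w(.178,.085,.1437),w(.178,-.005,.1437),w(.178,.085,.19),w(.178,-.005,.19)]))
for z in (.105,.115,.125,.1596):
    print(z,"outer wall near,far(-115),inner near", q([w(.175,.115,z),w(.175,-.115,z),w(.165,.105,z)]))
im=cv2.imread("pics/s4.png")[120:230,160:290]
im=cv2.resize(im[20:90,0:70],None,fx=8,fy=8,interpolation=cv2.INTER_LANCZOS4)
im=cv2.convertScaleAbs(im,alpha=1.6,beta=-60);cv2.imwrite("pics/c4b.png",im)
```

```text
scoop back bottom near/far, top near/far [[230.0, 396.0], [157.0, 253.0], [221.0, 343.0], [146.0, 197.0]]
0.105 outer wall near,far(-115),inner near [[268.0, 485.0], [92.0, 136.0], [279.0, 460.0]]
0.115 outer wall near,far(-115),inner near [[266.0, 475.0], [89.0, 124.0], [277.0, 450.0]]
0.125 outer wall near,far(-115),inner near [[265.0, 464.0], [87.0, 112.0], [276.0, 439.0]]
0.1596 outer wall near,far(-115),inner near [[259.0, 427.0], [77.0, 70.0], [270.0, 401.0]]
```

View pics/c4b.png

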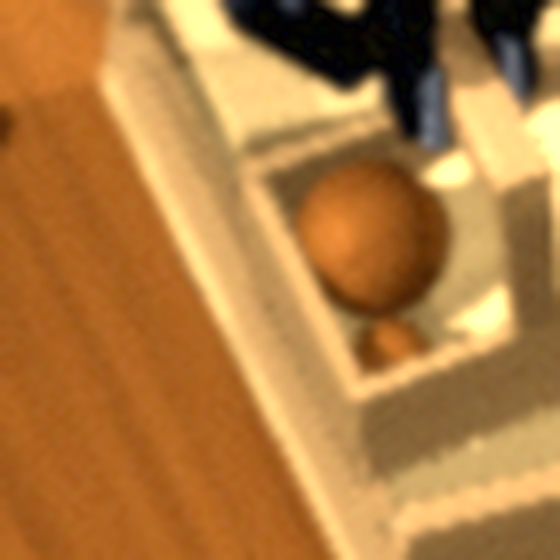

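The light and dark bands left of the scoop leave the height of the end wall unclear, so I feel for it: first a small push to +x.

Request:
play_rows(targets=[[0.015,0,0,0,0],[0.03,0,0,0,0],[0.03,0,0,0,0]])

```text
clock: 10.48
eef_pos: [0.6003, -0.0136, 0.2342]
tool_rot: [2.276, 2.165, 0.0]
ft_force: [0.8, 0.3, -3.0]
grip_width: 0.0149
gripper_force: 58.9
```

Request:
play_rows(targets=[[0.015,0,0,0,0],[0.03,0,0,0,0],[0.03,0,0,0,0]])

```text
clock: 10.85
eef_pos: [0.6047, -0.0136, 0.2342]
tool_rot: [-2.276, -2.165, 0.0]
ft_force: [-0.0, -0.1, -3.6]
grip_width: 0.0148
gripper_force: 58.9
```

Request:
play_rows(targets=[[0,0,-0.015,0,0],[0,0,-0.03,0,0],[0,0,-0.03,0,0]])

```text
clock: 11.22
eef_pos: [0.6044, -0.0136, 0.2296]
tool_rot: [-2.276, -2.165, 0.0]
ft_force: [-0.4, 0.3, -2.2]
grip_width: 0.0152
gripper_force: 58.9
```

Request:
play_rows(targets=[[0,0,-0.015,0,0],[0,0,-0.03,0,0],[0,0,-0.03,0,0]])

```text
clock: 11.6
eef_pos: [0.6042, -0.0136, 0.2283]
tool_rot: [2.275, 2.164, 0.003]
ft_force: [-9.9, -0.1, 19.4]
grip_width: 0.0151
gripper_force: 62.2
```

Request:
play_rows(targets=[[0,0,-0.015,0,0],[0,0,-0.03,0,0],[0,0,-0.03,0,0]])

```text
clock: 11.98
eef_pos: [0.6038, -0.0136, 0.2276]
tool_rot: [2.273, 2.162, 0.007]
ft_force: [-21.4, 0.7, 46.6]
grip_width: 0.0146
gripper_force: 66.1
```

Contact at TCP z 0.2285 shows the end wall's top at about 0.138, lower than I took it. I ease off, shift 18 mm to +x so the wall sits nearer the scoop's middle, and set the scoop down lightly.

Request:
play_rows(targets=[[0,0,0.06,0,0],[0,0,0.1,0,0],[0.06,0,0.1,0,0],[0.12,-0.01,0.1,0,0],[0.12,-0.01,0.08,0,0],[0.12,-0.01,0.07,0,0],[0.12,-0.01,0.07,0,0]])

```text
clock: 12.85
eef_pos: [0.6222, -0.0151, 0.2308]
tool_rot: [-2.276, -2.165, 0.001]
ft_force: [-0.5, 0.4, -2.8]
grip_width: 0.0147
gripper_force: 58.9
```

Request:
play_rows(targets=[[0,0,-0.01,0,0],[0,0,-0.02,0,0],[0,0,-0.02,0,0]])

```text
clock: 13.22
eef_pos: [0.6225, -0.0151, 0.229]
tool_rot: [2.276, 2.165, 0.001]
ft_force: [-1.5, 0.2, 2.6]
grip_width: 0.0151
gripper_force: 59.8
```

Request:
play_rows(targets=[[0,0,0,0,0.2],[0,0,0,0,0.25],[0,0,0,0,0.3],[0,0,0,0,0.33],[0,0,0,0,0.33]], newtons=20)

```text
clock: 13.85
eef_pos: [0.6226, -0.0151, 0.2282]
tool_rot: [-2.276, -2.165, 0.0]
ft_force: [-0.8, 0.5, -0.2]
grip_width: 0.0283
gripper_force: 0.3
```

Run:
```python
from h import *
a=snap("scene","s5");o=robot.get_obs()
print(o["eef_pos"].round(4),o["ft_force"],o["grip_width"])
cv2.imwrite("pics/c5.png",cv2.resize(a[100:220,150:310],None,fx=4,fy=4,interpolation=cv2.INTER_CUBIC))
```

```text
[ 0.6226 -0.0151  0.2282] [-0.58783916  0.56591761 -0.09052735] 0.028448122324467126
```

View pics/c5.png

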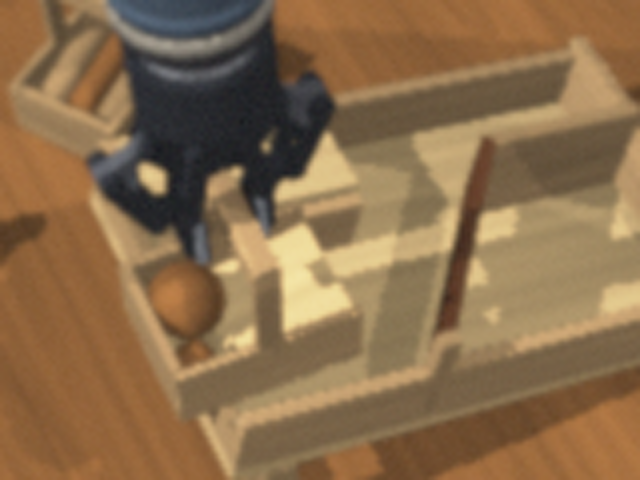

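The scoop rests on the wall and leans slightly forward against the front finger, with both balls still in (185,300) and (195,350). Now I roll it forward along the arc.

Request:
play_rows(targets=[[-0.03,0,-0.008,0,0.33],[-0.06,0,-0.017,0,0.33],[-0.09,0.01,-0.026,0,0.33],[-0.12,0.01,-0.036,0,0.33],[-0.15,0.01,-0.05,0,0.33],[-0.18,0.01,-0.065,0,0.33],[-0.21,0.01,-0.08,0,0.33],[-0.24,0.01,-0.096,0,0.33]])

```text
clock: 14.9
eef_pos: [0.5862, -0.0136, 0.2137]
tool_rot: [-2.276, -2.165, 0.0]
ft_force: [-1.0, 0.0, -0.0]
grip_width: 0.028
gripper_force: 0.4
```

```bash
cat > b.py <<'E'
from h import *
import sys
o=robot.get_obs();print(round(float(o["clock"]),2),o["eef_pos"].round(4),o["ft_force"].round(1),o["grip_width"].round(4))
for n in ("scene","top"):
    im=snap(n,sys.argv[1]+n); hsv=cv2.cvtColor(im,cv2.COLOR_BGR2HSV)
    # ball brown: more saturated / darker than the pale wood, inside the sorter region
    roi=np.zeros(im.shape[:2],np.uint8)
    hull=np.array([[165,110],[300,100],[345,180],[215,230],[160,190]] if n=="scene" else [[240,120],[345,130],[340,285],[240,285]])
    cv2.fillPoly(roi,[hull],255)
    m=cv2.inRange(hsv,(5,150,50),(15,255,230))&roi
    k,l,s,c=cv2.connectedComponentsWithStats(m)
    print(n,[(c[i].round(0).tolist(),int(s[i,4])) for i in range(1,k) if s[i,4]>8])
E
python3 b.py p1; python3 -c "
import cv2;a=cv2.cvtColor(cv2.imread('pics/s5.png'),cv2.COLOR_BGR2HSV);print(a[172:179:3,193:200:3].tolist(),a[188,199])"
```

```text
[[[14, 157, 185], [15, 156, 159], [14, 151, 133]], [[14, 157, 185], [14, 157, 154], [14, 150, 129]], [[14, 154, 166], [14, 154, 152], [14, 151, 123]]] [ 14 153 150]Traceback (most recent call last):
  File "b.py", line 3, in <module>
    o=robot.get_obs();print(round(float(o["clock"]),2),o["eef_pos"].round(4),o["ft_force"].round(1),o["grip_width"].round(4))
                                                                                                    ^^^^^^^^^^^^^^^^^^^^^
AttributeError: 'float' object has no attribute 'round'
```

```bash
sed -i 's/,o\["grip_width"\].round(4))/,round(float(o["grip_width"]),4))/; s/(5,150,50),(15,255,230)/(10,135,50),(17,200,230)/' b.py; python3 b.py p1
```

```text
14.9 [ 0.5862 -0.0136  0.2137] [-1.  0. -0.] 0.028
scene [([276.0, 112.0], 1090), ([175.0, 118.0], 136), ([196.0, 126.0], 36), ([177.0, 182.0], 1459), ([269.0, 146.0], 64), ([215.0, 170.0], 233), ([262.0, 174.0], 32), ([338.0, 179.0], 114), ([212.0, 183.0], 48), ([259.0, 210.0], 589)]
top [([246.0, 186.0], 1671), ([266.0, 153.0], 13), ([256.0, 194.0], 42)]
```

Request:
play_rows(targets=[[-0.02,0,-0.014,0,0.33],[-0.04,0,-0.028,0,0.33],[-0.06,0,-0.044,0,0.33],[-0.08,0,-0.06,0,0.33],[-0.1,0.01,-0.077,0,0.33],[-0.1,0.01,-0.077,0,0.33],[-0.1,0.01,-0.077,0,0.33],[-0.1,0.01,-0.077,0,0.33]])

```text
clock: 16.0
eef_pos: [0.5716, -0.0121, 0.2024]
tool_rot: [-2.276, -2.165, 0.0]
ft_force: [-0.9, 0.4, -0.3]
grip_width: 0.028
gripper_force: 0.3
```

```bash
python3 b.py p2
```

```text
16.0 [ 0.5716 -0.0121  0.2024] [-0.9  0.4 -0.3] 0.028
scene [([279.0, 112.0], 995), ([201.0, 122.0], 136), ([175.0, 118.0], 138), ([287.0, 124.0], 121), ([269.0, 146.0], 57), ([177.0, 183.0], 1501), ([265.0, 163.0], 9), ([316.0, 166.0], 60), ([262.0, 177.0], 25), ([338.0, 179.0], 112), ([259.0, 210.0], 588)]
top [([246.0, 187.0], 1631), ([256.0, 194.0], 41)]
```

```bash
cat >> b.py <<'E'
c,s=np.cos(np.radians(-3.1)),np.sin(np.radians(-3.1))
w=lambda x,y,z:[.4732+x*c-y*s,-.0465+x*s+y*c,z]
P=[w(-.142,-.07,.060),w(-.152,.09,.047),w(-.152,0,.047)]
print(proj("scene",P).round(0).tolist(),proj("top",P).round(0).tolist())
E
python3 b.py p3
```

```text
16.1 [ 0.5716 -0.0121  0.2023] [-0.6 -0.3  0.4] 0.0281
scene [([280.0, 113.0], 1005), ([201.0, 122.0], 135), ([175.0, 118.0], 135), ([287.0, 125.0], 123), ([269.0, 146.0], 58), ([177.0, 182.0], 1504), ([265.0, 161.0], 9), ([316.0, 166.0], 60), ([262.0, 177.0], 25), ([338.0, 178.0], 106), ([259.0, 210.0], 587)]
top [([246.0, 187.0], 1623), ([256.0, 194.0], 46)]
[[293.0, 128.0], [325.0, 172.0], [308.0, 148.0]] [[312.0, 264.0], [254.0, 265.0], [286.0, 266.0]]
```

The big ball is now at scene (287,125) by the narrow lane's stop, and the small one at (316,166) by the wide lane's stop. I roll the scoop back level and close on the bar.

Request:
play_rows(targets=[[0.03,0,0.021,0,0.33],[0.06,0,0.045,0,0.33],[0.1,0,0.077,0,0.33],[0.145,0,0.1,0,0.33],[0.19,-0.01,0.123,0,0.33],[0.24,-0.01,0.144,0,0.33],[0.29,-0.02,0.16,0,0.33],[0.33,-0.02,0.17,0,0.33]])

```text
clock: 17.2
eef_pos: [0.6217, -0.0153, 0.2279]
tool_rot: [2.276, 2.165, -0.0]
ft_force: [-0.7, -0.0, 1.1]
grip_width: 0.0282
gripper_force: 0.5
```

Request:
play_rows(targets=[[0,0,0,0,0.25],[0,0,0,0,0.15],[0,0,0,0,0],[0,0,0,0,0],[0,0,0,0,0]], newtons=70)

```text
clock: 17.82
eef_pos: [0.6211, -0.0151, 0.2278]
tool_rot: [2.276, 2.165, 0.0]
ft_force: [1.2, -0.8, -0.1]
grip_width: 0.015
gripper_force: 68.1
```

```bash
python3 b.py p4
```

```text
17.82 [ 0.6211 -0.0151  0.2278] [ 1.2 -0.8 -0.1] 0.015
scene [([267.0, 113.0], 1375), ([174.0, 118.0], 122), ([287.0, 125.0], 120), ([176.0, 182.0], 1387), ([269.0, 147.0], 66), ([316.0, 166.0], 55), ([263.0, 173.0], 46), ([338.0, 179.0], 113), ([259.0, 210.0], 590)]
top [([246.0, 187.0], 1637), ([254.0, 192.0], 24)]
[[293.0, 128.0], [325.0, 172.0], [308.0, 148.0]] [[312.0, 264.0], [254.0, 265.0], [286.0, 266.0]]
```

Request:
play_rows(targets=[[0,0,0.06,0,0],[0,0,0.15,0,0],[0,0.05,0.25,0,0],[-0.02,0.2,0.35,0,0],[-0.05,0.4,0.4,-0.03,0],[-0.08,0.6,0.4,-0.06,0],[-0.12,0.8,0.4,-0.1,0],[-0.15,1.0,0.4,-0.13,0]])

```text
clock: 18.92
eef_pos: [0.5979, 0.1374, 0.2888]
tool_rot: [-2.418, -2.005, -0.001]
ft_force: [0.2, 0.0, -2.7]
grip_width: 0.015
gripper_force: 68.4
```

Request:
play_rows(targets=[[-0.03,0.2,0,-0.02,0],[-0.06,0.4,0,-0.05,0],[-0.09,0.6,0,-0.08,0],[-0.12,0.75,0,-0.1,0],[-0.15,0.87,0,-0.12,0],[-0.18,0.96,0,-0.14,0],[-0.2,1.0,0,-0.15,0],[-0.2,1.0,0,-0.15,0]])

```text
clock: 19.92
eef_pos: [0.568, 0.2858, 0.2882]
tool_rot: [-2.567, -1.812, -0.0]
ft_force: [-0.4, 0.0, -3.7]
grip_width: 0.0149
gripper_force: 68.4
```

Request:
play_rows(targets=[[0,0.1,-0.05,0,0],[0,0.17,-0.2,0,0],[0,0.19,-0.35,0,0],[0,0.19,-0.5,0,0],[0,0.19,-0.65,0,0],[0,0.19,-0.8,0,0],[0,0.19,-0.9,0,0],[0,0.19,-0.9,0,0]])

```text
clock: 20.92
eef_pos: [0.568, 0.3132, 0.1515]
tool_rot: [-2.568, -1.809, 0.004]
ft_force: [-0.5, 0.2, -2.4]
grip_width: 0.0147
gripper_force: 68.3
```

Request:
play_rows(targets=[[0,0,-0.1,0,0],[0,0,-0.2,0,0],[0,0,-0.28,0,0],[0,0,-0.33,0,0],[0,0,-0.35,0,0],[0,0,-0.35,0,0]])

```text
clock: 21.68
eef_pos: [0.5686, 0.3134, 0.1004]
tool_rot: [-2.568, -1.81, -0.0]
ft_force: [-0.4, 0.1, -2.2]
grip_width: 0.0148
gripper_force: 68.4
```

Request:
play_rows(targets=[[0,0,-0.015,0,0],[0,0,-0.03,0,0],[0,0,-0.03,0,0]])

```text
clock: 22.05
eef_pos: [0.5685, 0.3133, 0.0957]
tool_rot: [-2.568, -1.81, 0.0]
ft_force: [0.4, -0.5, -3.1]
grip_width: 0.0151
gripper_force: 68.4
```

Request:
play_rows(targets=[[0,0,-0.01,0,0],[0,0,-0.02,0,0],[0,0,-0.02,0,0]])

```text
clock: 22.42
eef_pos: [0.5684, 0.3134, 0.0926]
tool_rot: [-2.568, -1.81, 0.001]
ft_force: [-0.5, 0.2, -3.0]
grip_width: 0.0145
gripper_force: 68.4
```

Request:
play_rows(targets=[[0,0,-0.007,0,0],[0,0,-0.013,0,0],[0,0,-0.013,0,0]])

```text
clock: 22.8
eef_pos: [0.5685, 0.3134, 0.0908]
tool_rot: [-2.568, -1.81, 0.0]
ft_force: [0.3, -0.5, -2.8]
grip_width: 0.0151
gripper_force: 68.4
```

Request:
play_rows(targets=[[0,0,-0.007,0,0],[0,0,-0.013,0,0],[0,0,-0.013,0,0]])

```text
clock: 23.18
eef_pos: [0.5689, 0.3134, 0.0896]
tool_rot: [2.568, 1.809, 0.001]
ft_force: [-0.1, -1.8, 3.8]
grip_width: 0.015
gripper_force: 69.4
```

Request:
play_rows(targets=[[0,0,-0.007,0,0],[0,0,-0.01,0,0],[0,0,-0.01,0,0]])

```text
clock: 23.55
eef_pos: [0.5691, 0.3133, 0.0895]
tool_rot: [2.568, 1.809, 0.003]
ft_force: [-3.0, -4.6, 15.1]
grip_width: 0.0146
gripper_force: 71.2
```

Contact on the bench. I open and withdraw upward, then clear of the scene.

Request:
play_rows(targets=[[0,0,0.007,0,0.1],[0,0,0.007,0,0.4],[0,0,0.007,0,0.8],[0,0,0.007,0,1],[0,0,0.007,0,1],[0,0,0.007,0,1]])

```text
clock: 24.3
eef_pos: [0.5685, 0.3134, 0.0884]
tool_rot: [-2.568, -1.81, 0.0]
ft_force: [0.2, 0.5, -0.8]
grip_width: 0.085
gripper_force: 0.0
```

Request:
play_rows(targets=[[0,0,0.1,0,1],[0,0,0.25,0,1],[0,0,0.45,0,1],[0,0,0.65,0,1],[0,0,0.85,0,1],[0,0,1,0,1]])

```text
clock: 25.05
eef_pos: [0.5688, 0.3135, 0.2413]
tool_rot: [2.568, 1.81, 0.004]
ft_force: [0.3, 0.5, -0.3]
grip_width: 0.0853
gripper_force: 0.0
```

Request:
play_rows(targets=[[-0.2,0.1,0,0,1],[-0.45,0.2,0,0,1],[-0.7,0.3,0,0,1],[-0.95,0.4,0,0,1],[-1,0.5,0,0,1],[-1,0.5,0,0,1]])

```text
clock: 25.8
eef_pos: [0.4186, 0.3894, 0.2393]
tool_rot: [-2.566, -1.812, -0.002]
ft_force: [-1.1, 0.4, -0.3]
grip_width: 0.0857
gripper_force: 0.0
```

```bash
python3 b.py p9
python3 - <<'E'
import cv2,numpy as np
a=cv2.imread("pics/p9scene.png");b=cv2.imread("pics/p9top.png")
r=lambda i,x,y,w,h,s:cv2.resize(i[y:y+h,x:x+w],None,fx=s,fy=s,interpolation=cv2.INTER_CUBIC)
cv2.imwrite("pics/c9.png",np.hstack([r(a,160,90,190,240,2.1)[:500],r(b,130,125,215,270,2)[:500,:400] if 0 else cv2.resize(r(b,130,130,215,160,1.8),(387,500))]))
E
```

```text
25.8 [0.4186 0.3894 0.2393] [-1.1  0.4 -0.3] 0.0857
scene [([252.0, 114.0], 1868), ([175.0, 118.0], 138), ([287.0, 124.0], 121), ([266.0, 158.0], 128), ([178.0, 183.0], 1543), ([316.0, 166.0], 55), ([338.0, 179.0], 111), ([259.0, 210.0], 586)]
top [([291.0, 195.0], 4902), ([277.0, 211.0], 275), ([316.0, 262.0], 219), ([264.0, 262.0], 67)]
[[293.0, 128.0], [325.0, 172.0], [308.0, 148.0]] [[312.0, 264.0], [254.0, 265.0], [286.0, 266.0]]
```

View pics/c9.png

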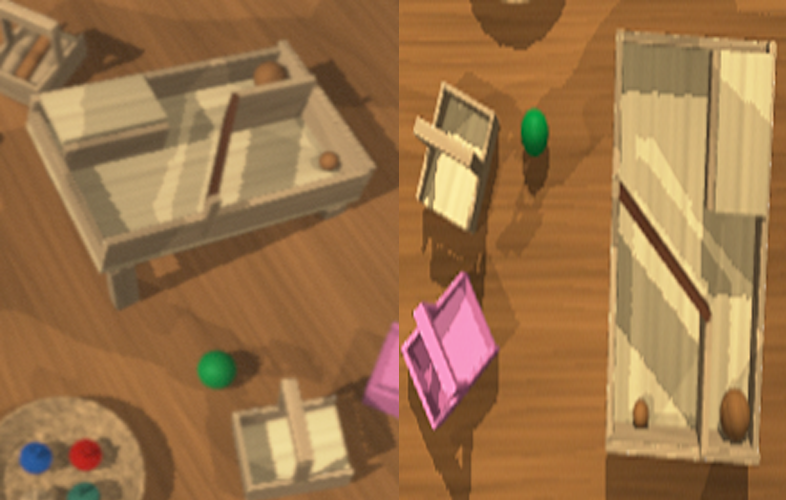

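The big ball is at the narrow lane's low end (right half, (735,415)) and the small one at the wide lane's low end (640,412). The empty scoop stands upright at (457,155), and the gripper is clear. I hand the job in.

```bash
python3 -c "
from bench import robot
print(robot.close_job())"
```

```text
the job is handed in; nothing more can be done
None
```

The job is handed in at about 26 s: the big ball lies at the low end of the narrow lane, the small one at the low end of the wide lane, and the empty scoop stands upright on the bench, released. The moves couldn't tilt the tool, so I tipped the scoop over the board's end wall with its bar held loosely between the fingers; feeling for that wall, the scoop briefly pressed on it with about 50 N.

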